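# Snap the food box lid shut all round

### The arm

A 6-joint arm with a two-finger parallel gripper is mounted at the origin on the work surface. World frame = base frame: x ahead of the robot, y to its left, z up, the work surface at z = 0. Lengths are in m, angles in rad, forces in N, time in s.
With the tool pointing down it reaches from about 0.375 to 0.9 m from the base axis. Payload 3.1 kg.
Tool frame: the origin (TCP) lies on the centre line of the jaws, within the pads' length; the fingertips stand 25 mm ahead of it and the grasp point (between the pads) lies 6 mm ahead of it (tcp_to_tips is the distance from the TCP to the fingertips, in m); y points along the fingers, x is the direction in which the jaws open and shut, and the axes are right-handed (so a half turn about y gives the same grasp; the last joint's range is limited). The gripper opens to 87 mm and grips with 3 to 60 N. Pads are 19 mm wide; open, the fingers measure 117 mm over their backs; the gripper's body (75 mm by 190 mm) begins 51 mm behind the grasp point.
Start: joints at [1.052, 0.527, 1.433, -0, 1.181, -0.178], TCP at [0.209, 0.589, 0.248] pointing down, gripper open.
Joint ranges: [-3.08, 3.08], [-0.75, 2.2], [0.22, 2.44], [-1.43, 4.57], [0, 2.65], [-2.85, 2.85]. Speed limits (rad/s): [2.79, 2.79, 3.14, 3.14, 3.14, 3.14].

### API

Orientations are given as a unit quaternion [x, y, z, w].
In Python, from workcell import * gives the robot as it stands.
- The arm moves only by the tool send_rows, never from a script. Its argument "targets" is a list of rows, each an object with "dr": the turn, a rotation vector about the tool's x, y, z in rad, a list of three; "dp": the shift along the tool's x, y, z in m, a list of three; "claw": the finger opening in m, from 0 to 0.087. In form: [{"dr": [wx, wy, wz], "dp": [dx, dy, dz], "claw": claw}, ...]. A call has exactly 5 rows; each row is the pose to reach, as a shift and turn from the pose measured when the call began, along the tool's axes at that moment; what a row does not reach only later rows make up. A row lasts 1/12 s, in which the tool goes at most 41.7 mm and 7.16 degrees, less where a joint would pass 70% of its speed; a pose out of reach is approached as far as the arm can. A call with a gripper value outside its range is refused whole. The fingers move at their own pace and stop on an object; the grip force is fixed at half the most. Time passes only in rows, so rows that repeat a pose let the fingers close, or fill a call up. It gives the time, the measured TCP pose, the force and the opening at its end, in the units of the state.
- get_state(): the state, without advancing time (a new reading comes with each control period).
- grab_frame(name): name is "scene" or "top" or "wrist"; returns a dict with "frame" (480x640x3 uint8, red, green, blue), "mtx" (3x3 intrinsics, pixels), "dist" ([k1, k2, p1, p2, k3] as OpenCV has them; the pictures are not rectified), "R" (3x3) and "t" (3): a world point X has camera coordinates R X + t. Camera axes: x right, y down, z forward; pixel columns grow to the right and rows downward; lengths in m; the calibration is good to about 2 mm. A picture is of the moment at which its call begins. There is no depth.
- finish_job(): hands the job in, once; it reports no verdict.
Trained networks look in the newest picture that a camera, given by its name, has taken for a name from the list of things; names that differ only in an ending like _2 or _b are one class to them, and where a whole thing is asked for, a point or a joint stands for the part that bears it (a point fixed in the world has none). Each returns a list of dicts, best first, with "p" (0 to 1); they miss things now and then, are a little off and sometimes report something else, mostly with a low value. They report only what shows in the picture. A call takes as long as a camera call. They do not tell look-alikes from the thing itself.
- masks_of(camera, thing): "region" (480x640 bool, what is visible of it) and "rect" ([left, top, width, height] in pixels, round what is visible of it).
The state is a dict: "time": time; "qpos": joint angles; "joint_vel": joint speeds; "joint_efforts": joint torques, N m; "eef_pos": TCP position; "orientation": TCP orientation; "ft_force": force on the tool from outside, world axes, zero at the start; "ft_torque": the same for the moment, N m; "gripper_width": opening from 0.0 (shut) to 1.0 (fully open).
Only numpy, scipy, OpenCV 4.12 (cv2) and the standard library are available. Lean on these libraries where they do the work, as an engineer would, in place of code of your own. Each camera call takes 0.05 s, during which the arm holds its last target. There are 200 camera calls.

### The job

The lid of the clear food box is only laid on: press down its green rim sections one after another, all the way round, until each of the four has clicked shut level with the white corners and stays down. Only push with the fingers: leave the box standing where it is, do not pick it up, and leave everything else alone, the kettle button included. Finish with the hand clear.

Things in the scene. Friction and masses are not known exactly. Their poses are not given: they have to be found in the camera images.
- food_box: clear plastic food box, white lid, 160 x 120 mm (long along its x), loose on the board, about 0.7 kg; origin: centre of underside, z up. Lid panel 72 mm above the origin, white corners 74. Four separate green rim sections, one per side, yellow dot in the middle: top 82 mm above the origin when open, 74 shut. Walls stand under the sections: a press on the dot does not tip the box.
- rim_front_top (a point): the yellow dot, middle of the top face of the green rim section on the box's own -x (short) side; moves down with the section. Section 66 along y and 20 along x mm of the box's axes, 16 mm high; dot at [-71, 0] mm in the box's x, y.
- rim_front (a joint): how far that section is pressed down, in m: 0 open (8 mm proud), 0.008 fully shut. Over-centre snap: about 5 N on the way down, and past about 4 mm it snaps shut by itself and stays; let go earlier, it springs back up.
- rim_back_top (a point): the yellow dot, middle of the top face of the green rim section on the box's own +x (short) side; moves down with the section. Section 66 along y and 20 along x mm of the box's axes, 16 mm high; dot at [71, 0] mm in the box's x, y.
- rim_back (a joint): how far that section is pressed down, in m: 0 open (8 mm proud), 0.008 fully shut. Over-centre snap: about 5 N on the way down, and past about 4 mm it snaps shut by itself and stays; let go earlier, it springs back up.
- rim_left_top (a point): the yellow dot, middle of the top face of the green rim section on the box's own +y (long) side; moves down with the section. Section 106 along x and 20 along y mm of the box's axes, 16 mm high; dot at [0, 51] mm in the box's x, y.
- rim_left (a joint): how far that section is pressed down, in m: 0 open (8 mm proud), 0.008 fully shut. Over-centre snap: about 5 N on the way down, and past about 4 mm it snaps shut by itself and stays; let go earlier, it springs back up.
- rim_right_top (a point): the yellow dot, middle of the top face of the green rim section on the box's own -y (long) side; moves down with the section. Section 106 along x and 20 along y mm of the box's axes, 16 mm high; dot at [0, -51] mm in the box's x, y.
- rim_right (a joint): how far that section is pressed down, in m: 0 open (8 mm proud), 0.008 fully shut. Over-centre snap: about 5 N on the way down, and past about 4 mm it snaps shut by itself and stays; let go earlier, it springs back up.
- jam_jar: glass jam jar with red cap, 66 mm wide, 95 mm tall, loose on the board; origin at the centre of its underside. Leave alone.
- cup: terracotta-coloured stoneware cup, 76 mm wide, 75 mm tall, loose on the board; origin at the centre of its underside. Leave alone.
- egg_cup: blue ceramic egg cup, 52 mm wide, 65 mm tall, loose on the board; origin at the centre of its underside. Leave alone.
- side_plate: yellow melamine side plate, 150 mm wide, 18 mm tall, loose on the board; origin at the centre of its underside. Leave alone.
- toast_rack: chrome wire toast rack, 158 mm long in its x, 78 mm wide, 88 mm tall, loose on the board; origin at the centre of its underside. Leave alone.
- ceramic_jar: white ceramic jar with lid, 116 mm wide, 160 mm tall, on the table left of the board; origin at the centre of its underside. Leave alone.
- kettle_button (a joint): travel in m of the red button, 22 mm wide, at the robot side of the black kettle base (164 mm disc, fixed to the table right of the board): 0 up, 0.005 pressed. Leave alone.
- board: smoked oak board 440 x 740 mm (x, y), 18 mm thick, fixed; origin at the centre of its underside. Box and bystanders stand on its top, 18 mm above the table.
Mind the look-alikes: they are no part of the job. Leave any orange or purple look-alike of the food_box alone.

How it is judged:
By the outcome, as a careful person would: the job done as asked, in the order asked, and still so for the second after the job is handed in, with the robot touching nothing.
It also fails if it takes over 45 s, if anything falls off the work surface, if the arm or the gripper's body presses on something with over 40 N, if the wrist force passes 120 N, or if a joint passes its speed limit or range.

## Working session

There is one attempt and no reset: what is moved stays moved. The work goes in short steps, Python scripts to look and compute and a tool call to move; the robot and the scene stay as the last step left them, time stands still between calls to the robot, and variables do not carry over. Pictures are saved under pics/ and viewed, about 8 in all and at most 12, crops included, and the job is handed in when it is done.

Besides the shell and the picture viewer there is one more tool, called after ">>>" as name([rows], argument=value, ...), one row to a line, values as JSON. send_rows: Moves the arm, as the interface text tells. Its arguments: {"type":"object","properties":{"targets":{"type":"array","items":{"type":"object","properties":{"dr":{"type":"array","items":{"type":"number"}},"dp":{"type":"array","items":{"type":"number"}},"claw":{"type":"number"}}}}},"required":["targets"]}

```bash
mkdir -p pics; ls
python3 - <<'E'
from workcell import *
import cv2,numpy as np
s=get_state();print(s['time'],s['eef_pos'],s['orientation'],s['gripper_width'])
ims=[]
for c in ['scene','top']:
    f=grab_frame(c);cv2.imwrite(f'pics/{c}0.png',f['frame'][:,:,::-1])
    print(c,f['mtx'].tolist(),f['dist'],f['R'].tolist(),f['t'])
    for n in ['food_box','rim_front_top','rim_left_top']:
        for d in masks_of(c,n): print(c,n,round(d['p'],2),d['rect'])
E
```

```text
pics
0.0 [0.20852042 0.58845691 0.24659205] [ 0.57787019  0.40727392 -0.4086527  -0.57723216] 1.0013538116216962
scene [[462.060234624931, 0.0, 315.3292345759621], [0.0, 462.060234624931, 238.16489522826248], [0.0, 0.0, 1.0]] [-0.10322497  0.          0.          0.          0.        ] [[0.25914632273800187, 0.9656200562248419, 0.020520487998690527], [0.604309065546225, -0.14553325957254162, -0.7833457880507432], [-0.753427990394583, 0.21540189733269346, -0.6212473629042268]] [-0.11613312 -0.22584974  1.69468169]
scene food_box 0.79 [362.1, 167.8, 62.3, 48.4]
scene food_box 0.67 [173.2, 179.5, 47.9, 56.1]
scene food_box 0.59 [327.6, 228.5, 51.1, 60.6]
scene rim_left_top 0.62 [370.6, 172.1, 16.8, 19.9]
scene rim_left_top 0.59 [364.0, 234.6, 11.6, 27.8]
scene rim_left_top 0.47 [208.6, 190.6, 9.0, 19.2]
scene rim_left_top 0.38 [333.7, 230.6, 24.7, 5.0]
top [[618.5261978878202, 0.0, 312.92899009137574], [0.0, 618.5261978878202, 230.9057445952937], [0.0, 0.0, 1.0]] [-0.17172178  0.          0.          0.          0.        ] [[-0.034702404228338694, -0.9993900281954402, -0.00391339804901055], [-0.9781498697882585, 0.03476750147912769, -0.20497329844180165], [0.20498432958152196, -0.0032851764664740455, -0.978759741837392]] [-0.01099768  0.50573754  1.87776755]
top food_box 0.95 [387.4, 293.7, 49.6, 59.8]
top food_box 0.92 [177.9, 293.6, 45.0, 61.5]
top food_box 0.79 [263.4, 184.3, 37.5, 62.5]
top rim_front_top 0.59 [264.1, 227.9, 24.9, 13.1]
top rim_front_top 0.56 [189.8, 299.1, 18.6, 5.8]
top rim_front_top 0.46 [400.5, 343.8, 17.4, 7.3]
top rim_left_top 0.76 [258.4, 194.1, 9.8, 31.3]
top rim_left_top 0.68 [210.4, 304.5, 8.8, 35.3]
top rim_left_top 0.64 [264.6, 228.3, 25.7, 11.8]
top rim_left_top 0.63 [389.9, 304.3, 14.5, 34.0]
```

View pics/top0.png

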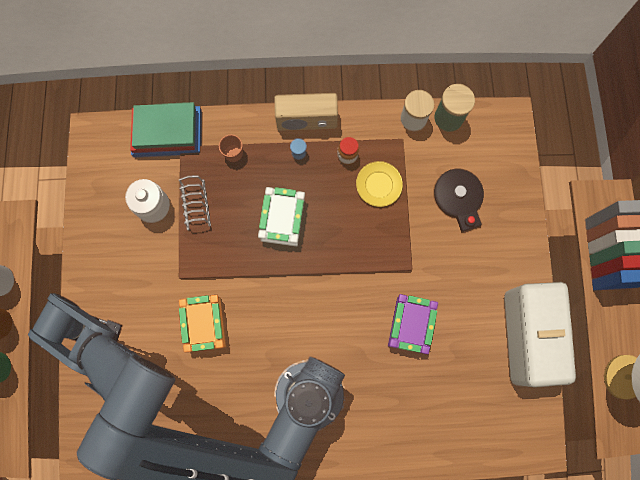

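View pics/scene0.png

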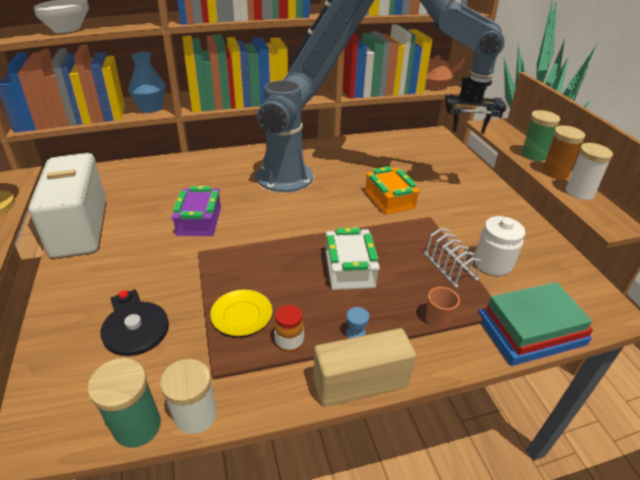

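The target is the white-lidded box on the board at about (283,216) in top and (351,255) in scene. The orange (202,323) and purple (413,325) boxes are look-alikes and stand off the board. Next I measure the dots and crop the target to confirm it.

```bash
cat > h.py <<'E'
from workcell import *
import cv2,numpy as np
from scipy.spatial.transform import Rotation as Rot
def ray(f,uv,z):
    n=cv2.undistortPoints(np.array([[uv]],float),f['mtx'],np.array(f['dist']))[0,0]
    R=np.array(f['R']);t=np.array(f['t']);c=-R.T@t;d=R.T@np.array([n[0],n[1],1]);return c+d*(z-c[2])/d[2]
def proj(f,X): return cv2.projectPoints(np.array(X,float).reshape(-1,1,3),cv2.Rodrigues(np.array(f['R']))[0],np.array(f['t']),np.array(f['mtx']),np.array(f['dist']))[0].reshape(-1,2)
def dots(f,box):
    x,y,w,h=box; hsv=cv2.cvtColor(f['frame'][y:y+h,x:x+w],cv2.COLOR_RGB2HSV)
    m=cv2.inRange(hsv,(20,110,110),(38,255,255))
    n,_,st,ce=cv2.connectedComponentsWithStats(m)
    return [(st[i,4],ce[i]+[x,y]) for i in range(1,n) if st[i,4]>3]
E
python3 - <<'E'
from h import *
s=get_state();print(Rot.from_quat(s['orientation']).as_matrix().round(3))
for c,b in [('top',(255,180,55,70)),('scene',(322,222,62,70))]:
    f=grab_frame(c)
    for a,p in dots(f,b): print(c,a,p.round(1),ray(f,p,.1).round(4))
    x,y,w,h=b; cv2.imwrite(f'pics/crop_{c}.png',cv2.resize(f['frame'][y:y+h,x:x+w,::-1],None,fx=8,fy=8,interpolation=cv2.INTER_CUBIC))
E
python3 -c "
import cv2,numpy as np
a=cv2.imread('pics/crop_top.png');b=cv2.imread('pics/crop_scene.png');a=cv2.resize(a,(390,500));b=cv2.resize(b,(400,500));cv2.imwrite('pics/crops.png',np.hstack([a,b]))"
```

```text
[[ 0.334 -0.    -0.943]
 [ 0.943 -0.     0.334]
 [-0.    -1.     0.   ]]
top 9 [284.3 191.1] [0.6236 0.0553 0.1   ]
top 8 [264.5 211. ] [0.5627 0.1177 0.1   ]
top 11 [297.4 215.5] [0.5447 0.0173 0.1   ]
top 9 [277.3 236.1] [0.4828 0.0801 0.1   ]
scene 37 [347.8 227.7] [0.4753 0.0848 0.1   ]
scene 5 [371.6 235. ] [0.5223 0.1383 0.1   ]
scene 13 [370.2 244.8] [0.5614 0.1195 0.1   ]
scene 13 [332.3 246. ] [0.5425 0.0193 0.1   ]
scene 15 [355.3 263.3] [0.6228 0.0565 0.1   ]
```

View pics/crops.png

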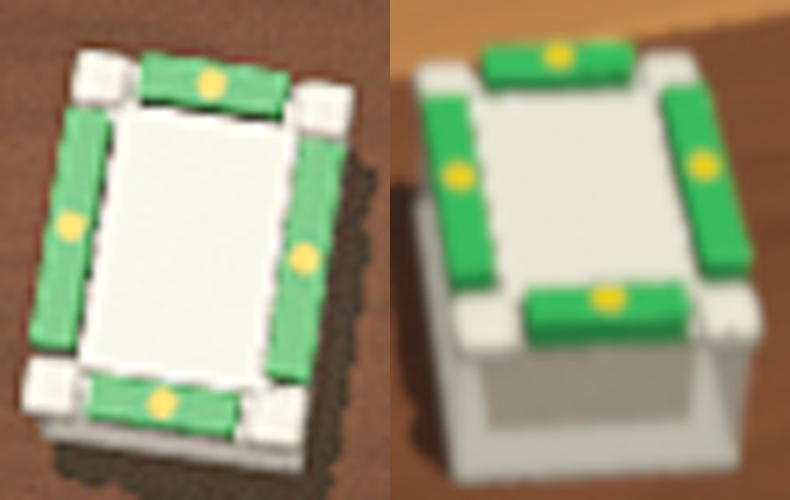

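The crop confirms it: clear box, white lid, and four green sections with yellow dots that are all still raised. The dots measure 143 mm and 102 mm apart, against 142 and 102 nominal. I'll go over the near dot with the fingers shut.

>>> send_rows([
  {"dr": [0,0,0],"dp": [-0.027,0,-0.03],"claw": 0},
  {"dr": [0,0,0],"dp": [-0.054,0,-0.059],"claw": 0},
  {"dr": [0,0,0],"dp": [-0.081,0,-0.089],"claw": 0},
  {"dr": [0,0,0],"dp": [-0.108,0,-0.119],"claw": 0},
  {"dr": [0,0,0],"dp": [-0.135,0,-0.148],"claw": 0},
])

```text
time: 0.92
eef_pos: [0.3038, 0.4108, 0.2477]
orientation: [0.577, 0.408, -0.408, -0.577]
ft_force: [0.4, -0.8, -0.5]
gripper_width: 0.707
```

>>> send_rows([
  {"dr": [0,0,0],"dp": [-0.027,0,-0.03],"claw": 0},
  {"dr": [0,0,0],"dp": [-0.054,0,-0.06],"claw": 0},
  {"dr": [0,0,0],"dp": [-0.081,0,-0.089],"claw": 0},
  {"dr": [0,0,0],"dp": [-0.108,0,-0.119],"claw": 0},
  {"dr": [0,0,0],"dp": [-0.135,0,-0.149],"claw": 0},
])

```text
time: 1.33
eef_pos: [0.3999, 0.2322, 0.2481]
orientation: [0.577, 0.409, -0.408, -0.577]
ft_force: [0.7, 0.5, 1.3]
gripper_width: 0.324
```

>>> send_rows([
  {"dr": [0,0,0],"dp": [-0.027,0,-0.03],"claw": 0},
  {"dr": [0,0,0],"dp": [-0.054,0,-0.06],"claw": 0},
  {"dr": [0,0,0],"dp": [-0.081,0,-0.089],"claw": 0},
  {"dr": [0,0,0],"dp": [-0.1,0,-0.11],"claw": 0},
  {"dr": [0,0,0],"dp": [-0.11,0,-0.12],"claw": 0},
])

```text
time: 1.75
eef_pos: [0.4789, 0.0851, 0.2486]
orientation: [0.579, 0.408, -0.406, -0.577]
ft_force: [0.3, 0.2, -0.2]
gripper_width: 0.021
```

Run:
```python
from h import *
s=get_state();print(s['time'],s['eef_pos'],s['gripper_width'],s['ft_force'])
f=grab_frame('wrist');cv2.imwrite('pics/w1.png',f['frame'][:,:,::-1])
R=np.array(f['R']);print((-R.T@f['t']).round(3))
for a,p in dots(f,(0,0,640,480)):
    if a>30: print(a,p.round(1),ray(f,p,.1).round(4))
```

```text
1.75 [0.47894059 0.08505053 0.24856584] 0.020874305262185863 [ 0.31948015  0.23329497 -0.23217133]
[0.411 0.11  0.386]
140 [10.8  4.8] [ 0.2422 -0.0662  0.1   ]
927 [34.9 12.7] [ 0.2545 -0.0513  0.1   ]
122 [130.1   2.8] [0.2759 0.0178 0.1   ]
532 [272.3  10.4] [0.3168 0.1104 0.1   ]
37 [418.5   2.6] [0.3461 0.2088 0.1   ]
5012 [408.   39.2] [0.3666 0.1947 0.1   ]
45 [402.5   8.2] [0.3459 0.197  0.1   ]
77 [167.   13.8] [0.2924 0.0396 0.1   ]
1396 [46.  40.4] [ 0.2746 -0.0521  0.1   ]
108 [141.2  16.8] [0.2873 0.0215 0.1   ]
47 [489.1  24.3] [0.3756 0.2531 0.1   ]
90 [254.4  30.5] [0.3246 0.0938 0.1   ]
487 [321.6  49.8] [0.3529 0.1342 0.1   ]
62 [620.8  32.3] [0.4106 0.3481 0.1   ]
487 [180.8  43.1] [0.3137 0.0411 0.1   ]
1264 [53.7 61.9] [ 0.2902 -0.0535  0.1   ]
303 [186.4  55.5] [0.3228 0.0415 0.1   ]
723 [626.9  71.9] [0.4396 0.3478 0.1   ]
147 [109.5  75.9] [ 0.3149 -0.018   0.1   ]
1109 [ 63.2 108.8] [ 0.3226 -0.0626  0.1   ]
264 [300.9  94.8] [0.3767 0.1097 0.1   ]
181 [107.7 100.1] [ 0.3297 -0.027   0.1   ]
51 [630.4 116.8] [0.4733 0.3453 0.1   ]
4450 [ 80.3 158.4] [ 0.3603 -0.0676  0.1   ]
297 [ 54.5 130.5] [ 0.3341 -0.0768  0.1   ]
31 [ 27.5 202. ] [ 0.375  -0.1268  0.1   ]
160 [312.3 239.4] [0.4826 0.0802 0.1   ]
83 [505.7 477.3] [0.7881 0.181  0.1   ]
```

View pics/w1.png

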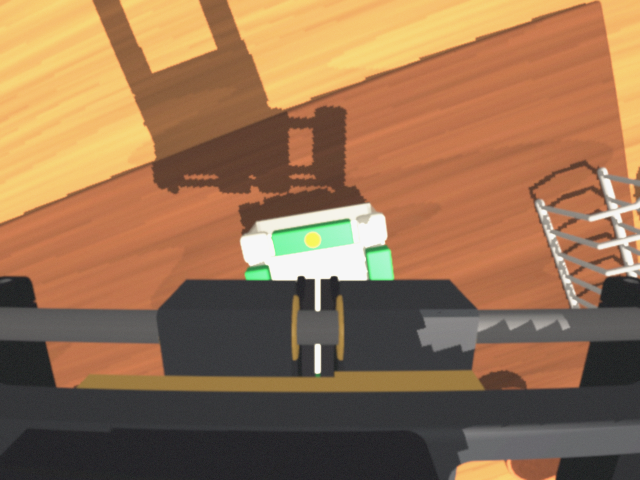

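Wrist view: the near dot at (312,239) gives (0.4826, 0.0802), within 2 mm of the top camera. Now descending on it.

>>> send_rows([
  {"dr": [0,0,0],"dp": [-0.0035,0.03,-0.005],"claw": 0},
  {"dr": [0,0,0],"dp": [-0.0035,0.065,-0.005],"claw": 0},
  {"dr": [0,0,0],"dp": [-0.0035,0.1,-0.005],"claw": 0},
  {"dr": [0,0,0],"dp": [-0.0035,0.115,-0.005],"claw": 0},
  {"dr": [0,0,0],"dp": [-0.0035,0.118,-0.005],"claw": 0},
])

```text
time: 2.22
eef_pos: [0.4814, 0.0794, 0.1278]
orientation: [-0.578, -0.406, 0.408, 0.578]
ft_force: [-0.6, 1.1, 0.9]
gripper_width: 0.004
```

>>> send_rows([
  {"dr": [0,0,0],"dp": [0,0.004,0],"claw": 0},
  {"dr": [0,0,0],"dp": [0,0.007,0],"claw": 0},
  {"dr": [0,0,0],"dp": [0,0.01,0],"claw": 0},
  {"dr": [0,0,0],"dp": [0,0.012,0],"claw": 0},
  {"dr": [0,0,0],"dp": [0,0.012,0],"claw": 0},
])

```text
time: 2.63
eef_pos: [0.482, 0.0796, 0.1174]
orientation: [0.579, 0.407, -0.407, -0.578]
ft_force: [-0.5, 0.1, 7.5]
gripper_width: 0.002
```

>>> send_rows([
  {"dr": [0,0,0],"dp": [0,0.002,0],"claw": 0},
  {"dr": [0,0,0],"dp": [0,0.003,0],"claw": 0},
  {"dr": [0,0,0],"dp": [0,0.004,0],"claw": 0},
  {"dr": [0,0,0],"dp": [0,0.004,0],"claw": 0},
  {"dr": [0,0,0],"dp": [0,0.004,0],"claw": 0},
])

```text
time: 3.05
eef_pos: [0.4821, 0.0796, 0.1172]
orientation: [0.579, 0.408, -0.407, -0.577]
ft_force: [-6.3, -0.3, 26.2]
gripper_width: 0.005
```

Firm stop at TCP z 0.117 with 26 N, so the near section is shut. Lifting and moving to the left (+y world) section.

>>> send_rows([
  {"dr": [0,0,0],"dp": [0,-0.035,0],"claw": 0},
  {"dr": [0,0,0],"dp": [0.025,-0.04,-0.025],"claw": 0},
  {"dr": [0,0,0],"dp": [0.05,-0.04,-0.05],"claw": 0},
  {"dr": [0,0,0],"dp": [0.063,-0.035,-0.063],"claw": 0},
  {"dr": [0,0,0],"dp": [0.063,-0.025,-0.063],"claw": 0},
])

```text
time: 3.47
eef_pos: [0.5689, 0.1193, 0.1452]
orientation: [0.581, 0.412, -0.403, -0.574]
ft_force: [0.5, -0.4, 0.1]
gripper_width: 0.004
```

Run:
```python
from h import *
s=get_state();print(s['time'],s['eef_pos'])
for c,b in [('scene',(322,222,62,70)),('top',(255,180,55,70))]:
    f=grab_frame(c)
    x,y,w,h=b; cv2.imwrite(f'pics/c2_{c}.png',cv2.resize(f['frame'][y-20:y+h,x-20:x+w+20,::-1],(400,400),interpolation=cv2.INTER_CUBIC))
    for a,p in dots(f,b): print(c,a,p.round(1),ray(f,p,.1).round(4),ray(f,p,.092).round(4))
cv2.imwrite('pics/c2.png',np.hstack([cv2.imread('pics/c2_scene.png'),cv2.imread('pics/c2_top.png')]))
```

```text
3.4667 [0.5689449  0.11932504 0.14515976]
scene 6 [347.5 231. ] [0.4895 0.0792 0.1   ] [0.4797 0.0829 0.092 ]
scene 5 [370.2 244.6] [0.5608 0.1199 0.1   ] [0.5517 0.124  0.092 ]
scene 7 [332.3 246.4] [0.5442 0.0187 0.1   ] [0.5349 0.0219 0.092 ]
scene 15 [355.3 263.3] [0.6228 0.0565 0.1   ] [0.6143 0.06   0.092 ]
top 9 [284.3 191.1] [0.6236 0.0553 0.1   ] [0.6259 0.0556 0.092 ]
top 8 [297.1 215.4] [0.5453 0.018  0.1   ] [0.5472 0.0182 0.092 ]
top 13 [277.6 236.4] [0.4819 0.0792 0.1   ] [0.4835 0.0797 0.092 ]
```

View pics/c2.png

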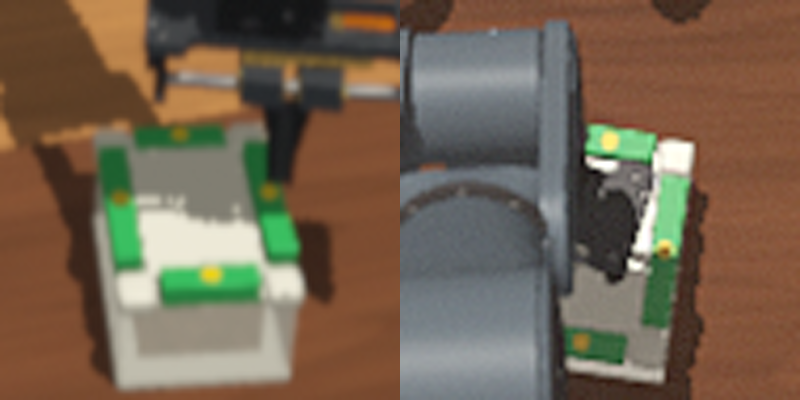

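The near section (row ~135 of the left crop) is now level with the corners, the other three still stand proud, and the box hasn't moved. Pressing the left section.

>>> send_rows([
  {"dr": [0,0,0],"dp": [-0.003,0.005,0.006],"claw": 0},
  {"dr": [0,0,0],"dp": [-0.003,0.016,0.006],"claw": 0},
  {"dr": [0,0,0],"dp": [-0.003,0.02,0.006],"claw": 0},
  {"dr": [0,0,0],"dp": [-0.003,0.024,0.006],"claw": 0},
  {"dr": [0,0,0],"dp": [-0.003,0.027,0.006],"claw": 0},
])

```text
time: 3.98
eef_pos: [0.5528, 0.1169, 0.1169]
orientation: [-0.578, -0.406, 0.409, 0.578]
ft_force: [-12.3, -1.6, 47.4]
gripper_width: 0.002
```

Run:
```python
from h import *
s=get_state();print(s['time'],s['eef_pos'],s['ft_force']);print(Rot.from_quat(s['orientation']).as_matrix().round(3))
```

```text
3.9833 [0.55276774 0.11690503 0.11692448] [-12.2825477   -1.62362732  47.43313342]
[[ 0.335 -0.004 -0.942]
 [ 0.942 -0.002  0.335]
 [-0.003 -1.     0.003]]
```

Left section reached the stop at z 0.117 with 47 N. Next call I lift straight up, then travel to the far one with settling rows.

>>> send_rows([
  {"dr": [0,0,0],"dp": [0,-0.02,0],"claw": 0},
  {"dr": [0,0,0],"dp": [0,-0.04,0],"claw": 0},
  {"dr": [0,0,0],"dp": [-0.014,-0.04,-0.035],"claw": 0},
  {"dr": [0,0,0],"dp": [-0.028,-0.04,-0.07],"claw": 0},
  {"dr": [0,0,0],"dp": [-0.034,-0.04,-0.087],"claw": 0},
])

```text
time: 4.4
eef_pos: [0.627, 0.0529, 0.1576]
orientation: [0.579, 0.407, -0.408, -0.577]
ft_force: [0.2, -0.1, -1.1]
gripper_width: 0.005
```

>>> send_rows([
  {"dr": [0,0,0],"dp": [0,0,0],"claw": 0},
  {"dr": [0,0,0],"dp": [0,0,0],"claw": 0},
  {"dr": [0,0,0],"dp": [0,0,0],"claw": 0},
  {"dr": [0,0,0],"dp": [0,0,0],"claw": 0},
  {"dr": [0,0,0],"dp": [0,0,0],"claw": 0},
])

```text
time: 4.82
eef_pos: [0.6255, 0.054, 0.1573]
orientation: [0.579, 0.407, -0.409, -0.577]
ft_force: [0.5, 0.3, 0.6]
gripper_width: 0.001
```

Run:
```python
from h import *
s=get_state();print(s['time'],s['eef_pos'],s['ft_force']);print(Rot.from_quat(s['orientation']).as_matrix().round(3))
for c,b in [('scene',(322,222,62,70)),('top',(255,180,55,70))]:
    f=grab_frame(c)
    x,y,w,h=b; cv2.imwrite(f'pics/c3_{c}.png',cv2.resize(f['frame'][y-20:y+h,x-20:x+w+20,::-1],(400,400),interpolation=cv2.INTER_CUBIC))
    for a,p in dots(f,b): print(c,a,p.round(1),ray(f,p,.1).round(4),ray(f,p,.092).round(4))
cv2.imwrite('pics/c3.png',np.hstack([cv2.imread('pics/c3_scene.png'),cv2.imread('pics/c3_top.png')]))
```

```text
4.8167 [0.6255113  0.05399478 0.15727768] [0.51179601 0.31141957 0.60808383]
[[ 0.335 -0.001 -0.942]
 [ 0.942 -0.003  0.335]
 [-0.003 -1.    -0.001]]
scene 20 [353.1 228.8] [0.4838 0.0975 0.1   ] [0.4739 0.1014 0.092 ]
scene 4 [341.5 230. ] [0.4813 0.0643 0.1   ] [0.4714 0.0679 0.092 ]
scene 6 [332.5 246.3] [0.5439 0.0194 0.1   ] [0.5347 0.0225 0.092 ]
scene 13 [369.7 247. ] [0.57  0.115 0.1  ] [0.561  0.1191 0.092 ]
scene 8 [355.5 263. ] [0.6219 0.0573 0.1   ] [0.6134 0.0608 0.092 ]
top 10 [297.4 215.5] [0.5449 0.0172 0.1   ] [0.5468 0.0174 0.092 ]
```

View pics/c3.png

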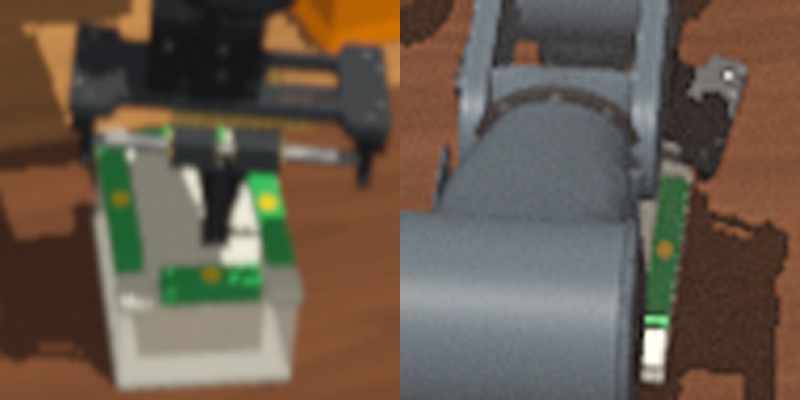

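The left section is down: its dot, taken at z 0.092, lands at (0.561, 0.119), so the box is unmoved. Far dot is at (0.623, 0.056); pressing it.

>>> send_rows([
  {"dr": [0,0,0],"dp": [0,0.018,0.003],"claw": 0},
  {"dr": [0,0,0],"dp": [0,0.03,0.003],"claw": 0},
  {"dr": [0,0,0],"dp": [0,0.035,0.003],"claw": 0},
  {"dr": [0,0,0],"dp": [0,0.04,0.003],"claw": 0},
  {"dr": [0,0,0],"dp": [0,0.043,0.003],"claw": 0},
])

```text
time: 5.33
eef_pos: [0.623, 0.055, 0.1171]
orientation: [0.578, 0.407, -0.409, -0.577]
ft_force: [-9.3, 1.3, 34.4]
gripper_width: 0.005
```

>>> send_rows([
  {"dr": [0,0,0],"dp": [0,0.002,0],"claw": 0},
  {"dr": [0,0,0],"dp": [0,0.003,0],"claw": 0},
  {"dr": [0,0,0],"dp": [0,0.003,0],"claw": 0},
  {"dr": [0,0,0],"dp": [0,0.003,0],"claw": 0},
  {"dr": [0,0,0],"dp": [0,0.003,0],"claw": 0},
])

```text
time: 5.75
eef_pos: [0.6228, 0.055, 0.1173]
orientation: [0.579, 0.407, -0.409, -0.577]
ft_force: [-4.7, 0.8, 17.2]
gripper_width: 0.006
```

Far section shut. Moving on to the right section.

>>> send_rows([
  {"dr": [0,0,0],"dp": [0,-0.02,0],"claw": 0},
  {"dr": [0,0,0],"dp": [0,-0.04,0],"claw": 0},
  {"dr": [0,0,0],"dp": [-0.025,-0.04,0.025],"claw": 0},
  {"dr": [0,0,0],"dp": [-0.05,-0.04,0.05],"claw": 0},
  {"dr": [0,0,0],"dp": [-0.061,-0.04,0.061],"claw": 0},
])

```text
time: 6.17
eef_pos: [0.5408, 0.0175, 0.1575]
orientation: [-0.578, -0.406, 0.41, 0.578]
ft_force: [-0.3, -0.0, -0.3]
gripper_width: 0.003
```

>>> send_rows([
  {"dr": [0,0,0],"dp": [0,0,0],"claw": 0},
  {"dr": [0,0,0],"dp": [0,0,0],"claw": 0},
  {"dr": [0,0,0],"dp": [0,0,0],"claw": 0},
  {"dr": [0,0,0],"dp": [0,0,0],"claw": 0},
  {"dr": [0,0,0],"dp": [0,0,0],"claw": 0},
])

```text
time: 6.58
eef_pos: [0.5422, 0.0178, 0.1575]
orientation: [0.578, 0.406, -0.41, -0.577]
ft_force: [-0.2, -0.2, -0.3]
gripper_width: 0.005
```

>>> send_rows([
  {"dr": [0,0,0],"dp": [0.001,0.018,-0.002],"claw": 0},
  {"dr": [0,0,0],"dp": [0.001,0.03,-0.002],"claw": 0},
  {"dr": [0,0,0],"dp": [0.001,0.035,-0.002],"claw": 0},
  {"dr": [0,0,0],"dp": [0.001,0.04,-0.002],"claw": 0},
  {"dr": [0,0,0],"dp": [0.001,0.043,-0.002],"claw": 0},
])

```text
time: 7.0
eef_pos: [0.5451, 0.0181, 0.117]
orientation: [0.578, 0.407, -0.41, -0.577]
ft_force: [-7.7, 1.6, 43.0]
gripper_width: 0.003
```

>>> send_rows([
  {"dr": [0,0,0],"dp": [0,0.002,0],"claw": 0},
  {"dr": [0,0,0],"dp": [0,0.003,0],"claw": 0},
  {"dr": [0,0,0],"dp": [0,0.003,0],"claw": 0},
  {"dr": [0,0,0],"dp": [0,0.003,0],"claw": 0},
  {"dr": [0,0,0],"dp": [0,0.003,0],"claw": 0},
])

```text
time: 7.42
eef_pos: [0.5451, 0.0182, 0.1172]
orientation: [0.578, 0.407, -0.41, -0.576]
ft_force: [-5.4, 0.5, 22.4]
gripper_width: 0.003
```

Right section shut. Lifting high and backing off so the cameras see the whole lid.

>>> send_rows([
  {"dr": [0,0,0],"dp": [0,-0.025,0],"claw": 0},
  {"dr": [0,0,0],"dp": [0,-0.06,0],"claw": 0},
  {"dr": [0,0,0],"dp": [0,-0.1,0],"claw": 0},
  {"dr": [0,0,0],"dp": [0,-0.13,0],"claw": 0},
  {"dr": [0,0,0],"dp": [0.02,-0.14,0.02],"claw": 0},
])

```text
time: 7.83
eef_pos: [0.5389, 0.0412, 0.2627]
orientation: [0.583, 0.409, -0.406, -0.573]
ft_force: [0.3, 0.7, -0.2]
gripper_width: 0.01
```

>>> send_rows([
  {"dr": [0,0,0],"dp": [0.025,0,0.028],"claw": 0},
  {"dr": [0,0,0],"dp": [0.05,0,0.056],"claw": 0},
  {"dr": [0,0,0],"dp": [0.075,0,0.084],"claw": 0},
  {"dr": [0,0,0],"dp": [0.1,0,0.112],"claw": 0},
  {"dr": [0,0,0],"dp": [0.125,0,0.14],"claw": 0},
])

```text
time: 8.25
eef_pos: [0.4478, 0.2072, 0.2606]
orientation: [0.583, 0.409, -0.406, -0.573]
ft_force: [0.7, 0.5, 0.7]
gripper_width: 0.006
```

>>> send_rows([
  {"dr": [0,0,0],"dp": [0.025,0,0.028],"claw": 0},
  {"dr": [0,0,0],"dp": [0.05,0,0.056],"claw": 0},
  {"dr": [0,0,0],"dp": [0.075,0,0.084],"claw": 0},
  {"dr": [0,0,0],"dp": [0.1,0,0.1],"claw": 0},
  {"dr": [0,0,0],"dp": [0.11,0,0.1],"claw": 0},
])

```text
time: 8.67
eef_pos: [0.3878, 0.3477, 0.2589]
orientation: [0.581, 0.41, -0.407, -0.573]
ft_force: [-0.0, -0.4, -0.3]
gripper_width: 0.0
```

Run:
```python
from h import *
s=get_state();print(s['time'],s['eef_pos'],s['ft_force'])
for c,b in [('scene',(322,222,62,70)),('top',(255,180,55,70))]:
    f=grab_frame(c)
    x,y,w,h=b; cv2.imwrite(f'pics/c4_{c}.png',cv2.resize(f['frame'][y:y+h,x:x+w,::-1],(400,500),interpolation=cv2.INTER_CUBIC))
    cv2.imwrite(f'pics/full4_{c}.png',f['frame'][:,:,::-1])
    for a,p in dots(f,b): print(c,a,p.round(1),ray(f,p,.1).round(4),ray(f,p,.092).round(4))
cv2.imwrite('pics/c4.png',np.hstack([cv2.imread('pics/c4_scene.png'),cv2.imread('pics/c4_top.png')]))
```

```text
8.6667 [0.38775892 0.34773103 0.25892783] [-0.01615491 -0.41222977 -0.34180686]
scene 26 [348.  230.3] [0.4867 0.0817 0.1   ] [0.4769 0.0854 0.092 ]
scene 16 [332.  248.5] [0.5523 0.0155 0.1   ] [0.5431 0.0186 0.092 ]
scene 13 [369.7 247. ] [0.57  0.115 0.1  ] [0.561  0.1191 0.092 ]
scene 13 [355.  265.8] [0.6319 0.0525 0.1   ] [0.6236 0.056  0.092 ]
top 8 [284.5 192. ] [0.6208 0.0548 0.1   ] [0.623  0.0552 0.092 ]
top 8 [264.9 211.9] [0.5599 0.1166 0.1   ] [0.5618 0.1172 0.092 ]
top 10 [297.5 216.2] [0.5427 0.017  0.1   ] [0.5445 0.0171 0.092 ]
top 12 [277.5 236.5] [0.4815 0.0796 0.1   ] [0.4831 0.08   0.092 ]
```

View pics/c4.png

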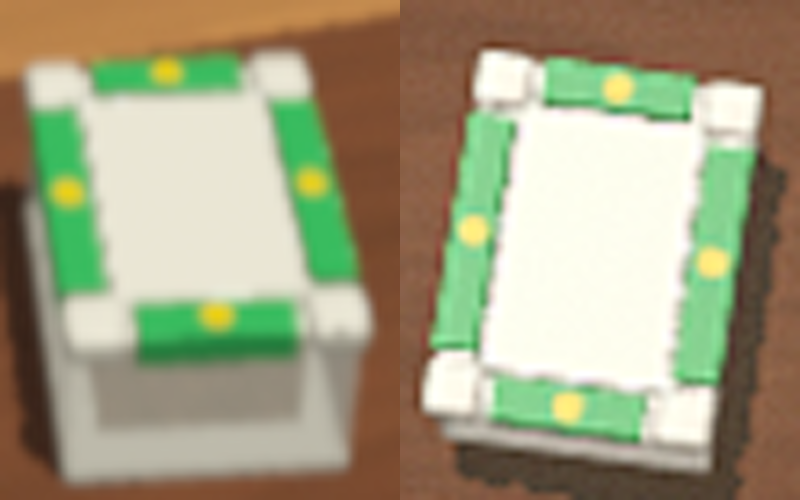

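View pics/full4_top.png

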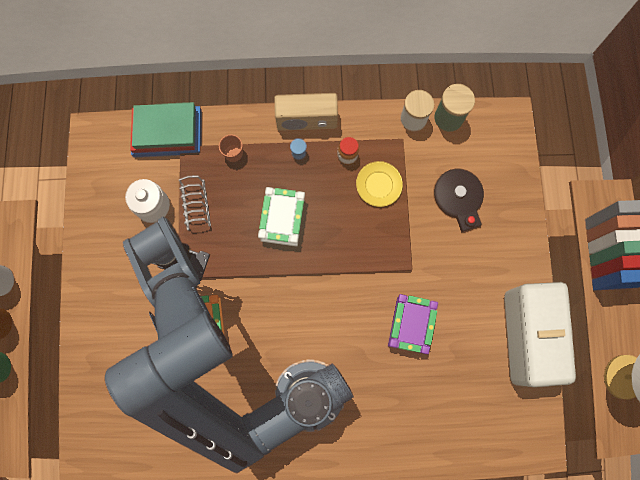

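Both cameras now put all four dots at the shut height (z 0.092), level with the white corners. The box is where it was, nothing else has moved, and the hand is clear. Handing in.

```bash
python3 -c "
from workcell import *
print(finish_job())"
```

```text
the job is handed in; nothing more can be done
None
```

I pressed all four green rim sections of the white-lidded box shut with closed fingertips, going round near, left, far, right, and handed the job in at about 8.8 s of the 45 s allowed.

- **Presses:** each section went down to a firm stop with the fingertips about 92 mm above the table, which is the shut height. Fingertip force peaked at 47 N in the readings, against the 120 N wrist limit.
- **Last pictures:** both cameras show all four sections level with the white corners and staying down after release. The dot positions from the two cameras agree to 1–2 mm for three sections.
- **Disagreement:** for the near section the two cameras differ by 6 to 8 mm. The scene camera already read that dot high before pressing, so I put it down to viewing angle. That section also looks level in the picture.
- **Surroundings:** the box stands where it was, and in the top picture the other things on and beside the board, the kettle base and the purple look-alike look unmoved. The arm partly hid the orange look-alike in that last view, but nothing was ever lowered near it.
- **Off-centre press:** the left section was pressed about 9 mm along from its dot because the arm was still settling. It shut all the same.

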